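Release and slide off the filter cover

ROBOT

A 6-joint arm with a two-finger parallel gripper is mounted at the origin on the work surface. World frame = base frame: x ahead of the robot, y to its left, z up, the work surface at z = 0. Lengths are in mm, angles in rad, forces in N, time in s.
With the tool pointing down it reaches from about 325 to 775 mm from the base axis. Payload 9.3 kg.
Tool frame: the origin (TCP) lies on the centre line of the jaws, within the pads' length; the fingertips stand robot.tcp_to_tips ahead of it and the grasp point (between the pads) lies 8 mm behind it (robot.tcp_to_tips is the distance from the TCP to the fingertips, in mm); z points along the fingers, y is the line along which they close (so a half turn about z gives the same grasp; the last joint's range is limited). The gripper opens to 85 mm and grips with 20 to 120 N. Pads are 22 mm wide; open, the fingers measure 114 mm over their backs; the gripper's body (76 mm by 85 mm) begins 54 mm behind the grasp point. The pads swing forward as they close: fully open they stand 13 mm farther back than shut.
Start: joints at [-1.256, 0.259, 0.021, 1.334, 0, 1.418], TCP at [248.001, -490.91, 242.279] pointing down, gripper open.
Joint ranges: [-3.04, 3.04], [-0.91, 1.82], [-1.04, 1.36], [-1.92, 1.95], [-1.52, 1.45], [-3.14, 3.14]. Speed limits (rad/s): [2.22, 2.22, 2.79, 3.14, 3.14, 3.14].

INTERFACE

Orientations are given as a rotation vector (axis times angle).
In Python, from station import robot, camrig gives the robot as it stands (robot), with the cameras (camrig).
- The arm moves only by the tool shift_gripper, called in YAML: its name, and indented under it one key for each argument. Schema: {"type":"object","properties":{"segments":{"type":"object","properties":{"plan":{"type":"array","items":{"type":"array","items":{"type":"number"},"minItems":6,"maxItems":6},"minItems":1,"maxItems":20}},"additionalProperties":false,"required":["plan"]},"aperture":{"type":"number"},"grip_force":{"type":"number"},"only":{"type":"string"},"quiet":{"type":"boolean"},"lines":{"type":"string"}},"required":["segments"],"additionalProperties":false}. segments is an object whose key "plan" holds a list of rows, 1 to 20 of them, each of 6 numbers: dx, dy, dz in shares of 0.6 m (1.0 is 0.6 m), then a rotation vector rx, ry, rz in a scale on which 1.0 is 2 rad; each row is the pose to reach, as a shift and turn from the pose commanded when the call began, along the tool's axes at that moment; what a row does not reach only later rows make up. A row lasts 1/12 s, in which the tool goes at most 41.7 mm and 0.125 rad, less where a joint would pass 70% of its speed; a pose out of reach is approached as far as the arm can. aperture is the finger opening in mm, set as the call begins (left out keeps the last). The fingers move at their own pace and stop on an object; grip_force is the grip in N (left out, the last holds). Time passes only in rows, so rows that do not move let the fingers close. The tool returns the time, the measured TCP pose, the force, the opening and the grip force at its end. only (a regular expression) keeps the lines of the reply that match it, lines (a string "A,B") keeps lines A to B, and quiet returns only ok. Input that does not fit is refused with a message, and nothing moves.
- robot.get_state(): the state, without advancing time (a new reading comes with each control period).
- camrig.snapshot(name): name is "scene" or "top" or "wrist"; returns the picture (480x640x3 uint8, red, green, blue); there is no depth.
- camrig.get_calibration(name): a dict with "vertical_fov" (degrees; the focal length in pixels is half the picture's height over the tangent of half this angle, whatever the lens; pixels are square), "cx", "cy" (the principal point, pixels), "k1" (the pictures are not rectified: a ray, as slopes to the right and down, at radius r is drawn at 1 + k1 r^2 times it, then the intrinsics apply), "T" (4x4, takes a point from camera to world coordinates). Camera axes: x right, y up, looking along -z (the intrinsics and any distortion apply to the point x, -y, -z); pixel columns grow to the right and rows downward; lengths in mm; the calibration is good to about 2 mm. A picture is of the moment at which its call begins: read the wrist's pose just before it. get_calibration takes no time and is no camera call; for the wrist camera it gives the pose at the moment of the call.
- robot.sign_off(): hands the job in; it is judged then, once.
The state is a dict: "clock": time; "joint_positions": joint angles; "joint_vel": joint speeds; "joint_torque": joint torques, N m; "tool_pos": TCP position; "orientation": TCP orientation; "wrist_force": force on the tool from outside, world axes, zero at the start; "wrist_torque": the same for the moment, N m; "grip_width": finger opening in mm; "finger_force": force on a finger pad.
Only numpy, scipy, OpenCV 4.12 (cv2) and the standard library are available. Lean on these libraries where they do the work, as an engineer would, in place of code of your own. Each camera call takes 0.05 s, during which the arm holds its last target. There are 200 camera calls.

TASK

The bench filter unit is due for a filter change: press its orange snap tab all the way in, then push the released blue cover along its guide rails until it has dropped off its seat and lies flat on the unit's grey parking deck. Only press and push with the fingers: do not lift the cover and do not force it past the tab. Leave the jars, bottles and tape roll round about where they are.

Things in the scene. Friction and masses are not known exactly. Their poses are not given: they have to be found in the camera images.
- unit: White bench-top filter unit, 140 mm (its x) by 320 mm (its y), fixed. Origin at the centre of its underside, on the table; z up. The cover slides off to the unit's +y. Below, x and y are in the unit's frame, heights above the table. Two aluminium guide rails, 68 mm high, inner faces at x = -52 and +52 mm, run from y = -120 to 150 mm; a kerb of that height closes the deck at y = 150 mm.
- seat (a point): Middle of the white seat under the cover, at x = 0, y = -55.5 mm, height 60 mm. The level seat runs from y = -160 to -2 mm, with the filter opening in it (84 mm wide, y = -108 to -18 mm, 20 mm deep for a finger). Between the cover's trailing edge and the unit's end 52 mm of plain seat stay free: room for a fingertip.
- deck (a point): Middle of the grey parking deck, at x = 0, y = 74 mm, height 54 mm, 6 mm lower than the seat. It is level and runs from y = -2 mm to the kerb at 150 mm. The tab stands in it, next to the seat.
- tab (a joint): Orange snap tab, a block 50 mm (x) by 40 mm (y) centred at x = 0, y = 21 mm. It moves straight down: 0 = out (top at 69 mm, blocks the cover, whose edge is 4 mm away), 0.0155 m = stop (top 0.5 mm below the deck). It frees the cover from 0.009 on and is all the way in above 0.013. About 4 N of friction, more if pressed fast; no spring, it stays where it is left.
- tab_top (a point): Centre of the top face of the orange tab; moves with it. Axes as the unit's.
- cover: Blue loose plate, 100 mm (its x) by 105 mm (its y) by 14 mm thick, 0.13 to 0.25 kg, black slots; on top a rib 60 x 12 mm, 14 mm high, at its y = -30 mm. Origin: centre of the underside, axes as the unit's. Starts on the seat, 2 mm from each rail. Slides lightly when pushed to +y at trailing edge or rib; drops onto the deck when its trailing edge passes y = -2 mm (origin then at y = 50 to 97 mm).
- cover_edge (a point): Middle of the cover's trailing (-y) side face, 7 mm above its underside: a place to push. Axes as the unit's.
- jar_a: White plastic jar with a closed screw lid, 58 mm across, 60 mm tall, origin at the centre of its underside. Bystander, loose: stands beside the unit, some 50 mm from its +x side.
- jar_b: White plastic jar with a closed screw lid, 58 mm across, 60 mm tall, origin at the centre of its underside. Bystander, loose: stands beside the unit, some 50 mm from its +x side.
- jar_c: White plastic jar with a closed screw lid, 58 mm across, 60 mm tall, origin at the centre of its underside. Bystander, loose: stands beside the unit, some 50 mm from its +x side.
- red_bottle: White squeeze bottle with a red pointed cap, 60 mm across, 172 mm tall, origin at the centre of its underside. Bystander, loose, left of the unit.
- wash_bottle: White wash bottle with a bent spout, 64 mm across, 193 mm tall, origin at the centre of its underside. Bystander, loose, left of the unit.
- tape: Roll of white tape lying flat, 100 mm across, 45 mm tall, origin at the centre of its underside. Bystander, loose, left of the unit.
- jar_scale: White plastic jar with a closed screw lid, 58 mm across, 60 mm tall, origin at the centre of its underside. Bystander, loose: on the pan (78 mm high) of the bench scale on the right.

How it is judged:
By the outcome, as a careful person would: the job done as asked, in the order asked, and still so for the second after the job is handed in, with the robot touching nothing.
It also fails if it takes over 40 s, if anything falls off the work surface, if the arm or the gripper's body presses on something with over 40 N, if the wrist force passes 120 N, or if a joint passes its speed limit or range.

## Working session

There is one attempt and no reset: what is moved stays moved. The work goes in short steps, Python scripts to look and compute and a tool call to move; the robot and the scene stay as the last step left them, time stands still between calls to the robot, and variables do not carry over. Pictures are saved under pics/ and viewed, at most 10 in all, crops included, and the job is handed in when it is done.

```bash
ls; mkdir -p pics
```

Run:
```python
from station import robot, camrig
import cv2
print(robot.get_state(), robot.tcp_to_tips)
for n in("scene","top"):
    im=camrig.snapshot(n); cv2.imwrite(f"pics/{n}0.png",im[:,:,::-1]); print(n,camrig.get_calibration(n))
```

```text
pics
station.py
{'clock': 0.0, 'joint_positions': array([-1.25559031e+00,  2.59192129e-01,  2.07011476e-02,  1.33371256e+00,
        3.57785677e-05,  1.41818469e+00]), 'joint_vel': array([-0.00084137, -0.0010468 , -0.00040393, -0.00079838,  0.00107506,
       -0.00071692]), 'joint_torque': array([ 3.87437840e-04, -5.55645740e+01,  3.44524777e+01,  1.37271083e-02,
       -2.40992922e-04, -7.20617464e-06]), 'tool_pos': array([ 247.92308978, -490.62044266,  241.64234906]), 'orientation': array([-3.05467309e+00, -7.27837782e-01,  1.23434612e-04]), 'wrist_force': array([-0.28604275, -0.50073514, -0.54501729]), 'wrist_torque': array([ 0.02204494, -0.0034272 , -0.02067593]), 'finger_force': 0.0, 'grip_width': 85.4510857897582} 11.0
scene {'vertical_fov': 48.643747695188544, 'cx': 321.65115079617044, 'cy': 242.8991680544259, 'k1': -0.14983873497115158, 'T': array([[-6.23204411e-02, -6.71247735e-01,  7.38608585e-01,
         1.43758187e+03],
       [ 9.97839095e-01, -2.64700378e-02,  6.01371560e-02,
         1.51899390e+01],
       [-2.08159326e-02,  7.40760296e-01,  6.71446856e-01,
         8.46035391e+02],
       [ 0.00000000e+00,  0.00000000e+00,  0.00000000e+00,
         1.00000000e+00]])}
top {'vertical_fov': 42.51979494318708, 'cx': 333.61726572166793, 'cy': 237.79404071901897, 'k1': -0.21502813777024327, 'T': array([[-6.12397071e-03,  9.97335199e-01, -7.26979859e-02,
         4.50756327e+02],
       [-9.99955434e-01, -5.58523565e-03,  7.61156827e-03,
        -3.61364011e+01],
       [ 7.18524957e-03,  7.27413591e-02,  9.97324956e-01,
         1.75854056e+03],
       [ 0.00000000e+00,  0.00000000e+00,  0.00000000e+00,
         1.00000000e+00]])}
```

View pics/scene0.png

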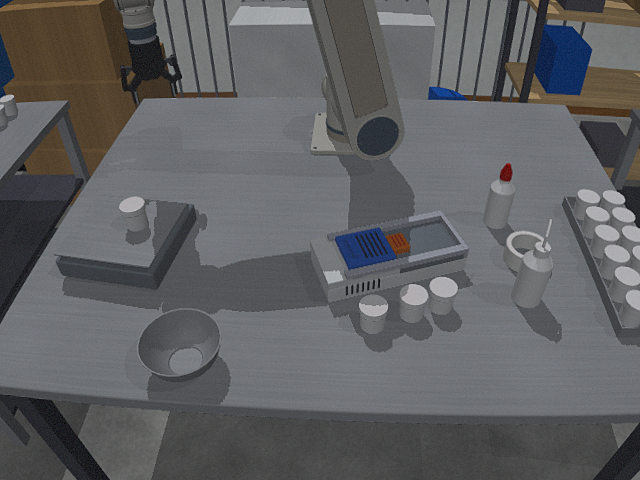

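View pics/top0.png

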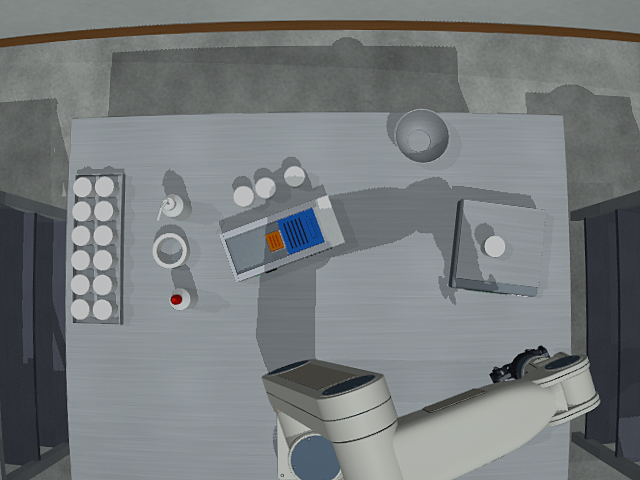

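The scene view shows the unit with the blue cover at (365,248) and the orange tab at (399,243). In the top view the cover is at (302,230) and the tab at (275,240), and the cover slides left and slightly down. The jars stand on the far side, and the bottles and tape to the left.

Create h.py:
```python
import numpy as np, cv2
from station import robot, camrig
def K(c):
    f=240/np.tan(np.radians(c["vertical_fov"]/2)); return np.array([[f,0,c["cx"]],[0,f,c["cy"]],[0,0,1]]),np.array([c["k1"],0,0,0])
def rays(c,px):
    k,d=K(c); n=cv2.undistortPoints(np.float64(px).reshape(-1,1,2),k,d).reshape(-1,2)
    v=np.c_[n[:,0],-n[:,1],-np.ones(len(n))]@c["T"][:3,:3].T
    return c["T"][:3,3],v
def plane(c,px,z):
    o,v=rays(c,px); return o+v*((z-o[2])/v[:,2])[:,None]
def tri(c1,p1,c2,p2):
    o1,v1=rays(c1,p1); o2,v2=rays(c2,p2); out=[]
    for a,b in zip(v1,v2):
        s=np.linalg.lstsq(np.c_[a,-b],o2-o1,rcond=None)[0]
        A,B=o1+s[0]*a,o2+s[1]*b; out.append(np.r_[(A+B)/2,np.linalg.norm(A-B)])
    return np.array(out)
def mask(im,what,roi=None):
    h=cv2.cvtColor(im,cv2.COLOR_RGB2HSV)
    m=cv2.inRange(h,(4,150,60),(20,255,255)) if what=="o" else cv2.inRange(h,(105,150,40),(125,255,255))
    if roi: 
        z=np.zeros_like(m); x0,y0,x1,y1=roi; z[y0:y1,x0:x1]=m[y0:y1,x0:x1]; m=z
    return m
def big(m,close=9):
    m=cv2.morphologyEx(m,cv2.MORPH_CLOSE,np.ones((close,close)))
    return max(cv2.findContours(m,cv2.RETR_EXTERNAL,cv2.CHAIN_APPROX_NONE)[0],key=cv2.contourArea)
```

Run:
```python
from h import *
np.set_printoptions(precision=1,suppress=True)
C={n:camrig.get_calibration(n) for n in("top","scene")}
roi={"top":(200,180,360,290),"scene":(300,200,480,310)}
cen={}
for n in C:
    im=camrig.snapshot(n)
    for w,z in(("o",69),("b",74)):
        c=big(mask(im,w,roi[n])); r=cv2.minAreaRect(c); m=cv2.moments(c); cen[n,w]=(m["m10"]/m["m00"],m["m01"]/m["m00"])
        print(n,w,cen[n,w],plane(C[n],[cen[n,w]],z)[0],"\n",plane(C[n],cv2.boxPoints(r),z))
for w in "ob": print(w,tri(C["top"],[cen["top",w]],C["scene"],[cen["scene",w]]))
print(camrig.get_calibration("wrist"))
```

```text
top o (274.19349962207104, 240.6583522297808) [566.9 114.4  69. ] 
 [[584.3 140.3  69. ]
 [596.3 103.9  69. ]
 [549.9  88.5  69. ]
 [538.  124.8  69. ]]
top b (300.14120098997, 230.86700534062783) [593.1  42.7  74. ] 
 [[622.2 109.4  74. ]
 [657.9  11.2  74. ]
 [564.6 -22.6  74. ]
 [529.1  75.2  74. ]]
scene o (398.1658090337335, 242.9645511720983) [576.5 112.1  69. ] 
 [[555.9  84.7  69. ]
 [527.3 117.2  69. ]
 [595.  139.6  69. ]
 [621.3 108.1  69. ]]
scene b (364.7735442901732, 247.93251533742333) [600.7  39.3  74. ] 
 [[566.8 -25.4  74. ]
 [521.9  91.2  74. ]
 [630.2 103.8  74. ]
 [669.7  -5.4  74. ]]
o [[567.5 114.1  60.9   2. ]]
b [[593.7  41.2  67.6   3.5]]
{'vertical_fov': 60.99875107898851, 'cx': 318.7769190991566, 'cy': 241.00376304903952, 'k1': -0.05315624193858004, 'T': array([[   0.5,    0.8,    0.3,  318.5],
       [  -0.9,    0.4,    0.1, -454.1],
       [  -0. ,   -0.3,    1. ,  373.7],
       [   0. ,    0. ,    0. ,    1. ]])}
```

Create go.py:
```python
# tool-axis shift from the current pose to a world target (TCP), with unit yaw alignment
import sys; from h import *; from scipy.spatial.transform import Rotation as R
s=robot.get_state(); r=R.from_rotvec(s["orientation"])
x,y,z,yaw=map(float,sys.argv[1:5]); a=np.radians(yaw)
ty=np.array([np.cos(a),np.sin(a),0]); tz=np.array([0,0,-1.]); t=R.from_matrix(np.c_[np.cross(ty,tz),ty,tz])
print("shift",r.inv().apply(np.array([x,y,z])-s["tool_pos"]).round(2),"turn",(r.inv()*t).as_rotvec().round(4),"clock",s["clock"])
```

```bash
python3 go.py 567 114 242 20
```

```text
shift [ 5.5750e+02 -3.9591e+02  2.6000e-01] turn [-6.000e-04 -6.000e-04 -1.452e+00] clock 0.2
```

Careful with the scale: shifts go in shares of 0.6 m and turns go in shares of 2 rad. That gives: 557 mm / 600 = 0.9283, 540 mm / 600 = 0.9, -1.452 rad / 2 = -0.726.

shift_gripper:
  segments: {"plan":[[0.05,-0.0333,0,0,0,-0.04],[0.1,-0.07,0,0,0,-0.08],[0.1583,-0.1117,0,0,0,-0.125],[0.2167,-0.1533,0,0,0,-0.17],[0.275,-0.195,0,0,0,-0.215],[0.3333,-0.2367,0,0,0,-0.26],[0.3917,-0.2783,0,0,0,-0.305],[0.45,-0.32,0,0,0,-0.35],[0.5083,-0.3617,0,0,0,-0.395],[0.5667,-0.4017,0,0,0,-0.445],[0.625,-0.4433,0,0,0,-0.49],[0.6833,-0.485,0,0,0,-0.535],[0.7417,-0.5267,0,0,0,-0.58],[0.8,-0.5683,0,0,0,-0.625],[0.8583,-0.61,0,0,0,-0.67],[0.9,-0.6383,0,0,0,-0.7],[0.9283,-0.66,0,0,0,-0.726],[0.9283,-0.66,0,0,0,-0.726],[0.9283,-0.66,0,0,0,-0.726]]}
  aperture: 0
  grip_force: 40

```text
clock: 1.78
tool_pos: [566.7, 115.1, 241.4]
orientation: [-1.798, -2.575, 0.001]
wrist_force: [-0.2, -0.3, -0.5]
grip_width: -0.1
finger_force: 0.0
```

Run:
```python
from h import *
c=camrig.get_calibration("wrist"); im=camrig.snapshot("wrist"); cv2.imwrite("pics/w1.png",im[:,:,::-1]); np.savez("w1.npz",im=im,T=c["T"])
```

```text
(no output)
```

View pics/w1.png

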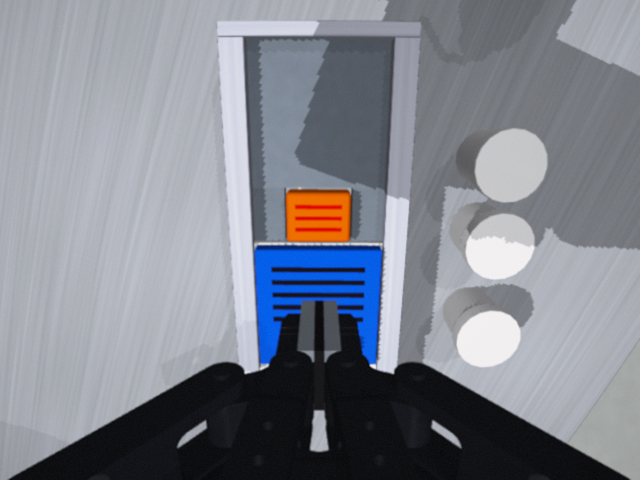

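The wrist view, where up is the unit's +y, shows the tab at (286–351, 188–242) and the cover's leading edge at row 243. The yaw lines up. I'll lower the tool and measure again.

In the tool's units: 110 mm / 600 = 0.1833, 100 mm / 600 = 0.1667.

shift_gripper:
  segments: {"plan":[[0,0,0.0667,0,0,0],[0,0,0.1333,0,0,0],[0,0,0.1667,0,0,0],[0,0,0.1833,0,0,0],[0,0,0.1833,0,0,0],[0,0,0.1833,0,0,0]]}

```text
clock: 2.33
tool_pos: [566.9, 112.9, 133.3]
orientation: [1.803, 2.572, 0.001]
wrist_force: [1.0, 0.1, 0.1]
grip_width: -0.1
finger_force: 0.0
```

Run:
```python
from h import *
np.set_printoptions(precision=1,suppress=True)
c=camrig.get_calibration("wrist"); im=camrig.snapshot("wrist"); cv2.imwrite("pics/w2.png",im[:,:,::-1])
d=np.load("w1.npz"); c1=dict(c,T=d["T"]); ps=[]
def sort(b):
    b=b[np.argsort(b[:,1])]; return np.r_[b[:2][np.argsort(b[:2,0])],b[2:][np.argsort(b[2:,0])]]
for cc,i in((c1,d["im"]),(c,im)):
    b=sort(cv2.boxPoints(cv2.minAreaRect(big(mask(i,"o"))))); ps.append(b)
    k=big(mask(i,"b"),15).reshape(-1,2); e=k.min(0); 
    P=plane(cc,b,69); print(b,"\n",P,P.mean(0), np.degrees(np.arctan2(*(P[1]-P[0])[1::-1])))
    # cover left/right edges above the gripper
    r=e[1]+25; xs=k[abs(k[:,1]-r)<2][:,0]; q=np.float64([[xs.min(),r],[xs.max(),r],[(xs.min()+xs.max())/2,e[1]]])
    print("cover",q,"\n",plane(cc,q,74))
print("tri",tri(c1,ps[0],c,ps[1]), tri(c1,ps[0],c,ps[1]).mean(0), robot.get_state()["tool_pos"])
```

```text
[[286. 190.]
 [350. 190.]
 [286. 241.]
 [350. 241.]] 
 [[535.2 127.   69. ]
 [580.6 143.7  69. ]
 [548.2  88.6  69. ]
 [595.4 106.   69. ]] [564.8 116.3  69. ] 20.154022596143438
cover [[255.  271. ]
 [380.  271. ]
 [317.5 246. ]] 
 [[533.   58.1  74. ]
 [626.   92.3  74. ]
 [572.3  94.9  74. ]]
[[270. 224.]
 [367. 224.]
 [270. 301.]
 [367. 301.]] 
 [[534.8 128.6  69. ]
 [580.4 145.1  69. ]
 [547.8  88.   69. ]
 [596.4 105.6  69. ]] [564.9 116.8  69. ] 19.909165533184762
cover [[225. 329.]
 [281. 329.]
 [253. 304.]] 
 [[530.   66.5  74. ]
 [558.1  76.8  74. ]
 [539.8  85.9  74. ]]
tri [[534.8 123.7  53.2   0.5]
 [582.3 142.4  58.5   1. ]
 [547.9  89.7  72.2   0.4]
 [594.7 107.5  74.    0.6]] [564.9 115.8  64.5   0.6] [567.4 113.2 134. ]
```

View pics/w2.png

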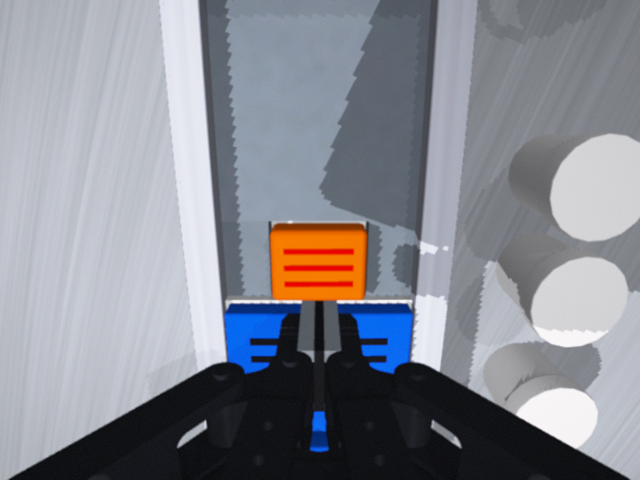

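The tab's near edge triangulates at about 73 mm height. The far edge of the mask includes its shaded side. The tab centre is therefore about (565, 116), with yaw 20°.

```bash
python3 go.py 565 116.1 84 20
```

```text
shift [ 3.62 -1.35 50.03] turn [ 0.0022  0.0007 -0.0011] clock 2.3833
```

shift_gripper:
  segments: {"plan":[[0.0058,-0.0022,0.0333,0,0,0],[0.0058,-0.0022,0.0667,0,0,0],[0.0058,-0.0022,0.0767,0,0,0],[0.0058,-0.0022,0.08,0,0,0],[0.0058,-0.0022,0.08,0,0,0],[0.0058,-0.0022,0.08,0,0,0]]}

```text
clock: 2.88
tool_pos: [565.0, 116.5, 85.7]
orientation: [1.801, 2.572, 0.002]
wrist_force: [0.4, -0.7, 0.9]
grip_width: -0.1
finger_force: 0.0
```

```bash
python3 go.py 565 116.1 62 20
```

```text
shift [-0.39 -0.2  23.73] turn [ 0.0019  0.0006 -0.0002] clock 2.8833
```

In the tool's units: 18 mm / 600 = 0.03, 17 mm / 600 = 0.0283.

shift_gripper:
  segments: {"plan":[[0,0,0.0033,0,0,0],[0,0,0.0067,0,0,0],[0,0,0.0083,0,0,0],[0,0,0.01,0,0,0],[0,0,0.0117,0,0,0],[0,0,0.0133,0,0,0],[0,0,0.015,0,0,0],[0,0,0.0167,0,0,0],[0,0,0.0183,0,0,0],[0,0,0.02,0,0,0],[0,0,0.0217,0,0,0],[0,0,0.0233,0,0,0],[0,0,0.025,0,0,0],[0,0,0.0267,0,0,0],[0,0,0.0283,0,0,0],[0,0,0.03,0,0,0]]}

```text
clock: 4.22
tool_pos: [564.4, 116.5, 66.3]
orientation: [1.802, 2.573, 0.0]
wrist_force: [2.3, -0.1, 4.0]
grip_width: 0.4
finger_force: 1.9
```

In the tool's units: 3 mm / 600 = 0.005, 2.5 mm / 600 = 0.0042.

shift_gripper:
  segments: {"plan":[[0,0,0.0017,0,0,0],[0,0,0.0033,0,0,0],[0,0,0.0042,0,0,0],[0,0,0.005,0,0,0],[0,0,0.005,0,0,0],[0,0,0.005,0,0,0]]}

```text
clock: 4.72
tool_pos: [564.5, 116.6, 64.5]
orientation: [1.801, 2.572, 0.001]
wrist_force: [-0.1, -0.8, 15.6]
grip_width: 0.3
finger_force: 7.5
```

The force rose to 15.6 N with the tips at 53.5 mm, so the tab is at its stop. I'll raise the tool and move behind the cover, checking on the way.

In the tool's units: -152 mm / 600 = -0.2533, -140 mm / 600 = -0.2333.

shift_gripper:
  segments: {"plan":[[0,0,-0.0333,0,0,0],[0,0,-0.0833,0,0,0],[0,0,-0.1333,0,0,0],[-0.05,0,-0.1417,0,0,0],[-0.1167,0,-0.1417,0,0,0],[-0.1833,0,-0.1417,0,0,0],[-0.2333,0,-0.1417,0,0,0],[-0.2533,0,-0.1417,0,0,0],[-0.2533,0,-0.1417,0,0,0],[-0.2533,0,-0.1417,0,0,0]]}

```text
clock: 5.55
tool_pos: [615.4, -26.3, 147.3]
orientation: [-1.802, -2.57, 0.001]
wrist_force: [-0.0, 0.2, 0.7]
grip_width: -0.1
finger_force: 0.0
```

```bash
python3 go.py 616.7 -25.8 75 20
```

Run:
```python
from h import *
c=camrig.get_calibration("wrist"); im=camrig.snapshot("wrist"); cv2.imwrite("pics/w3.png",im[:,:,::-1])
```

```text
shift [-0.14  1.56 72.34] turn [-0.002  -0.0016 -0.0013] clock 5.55
```

View pics/w3.png

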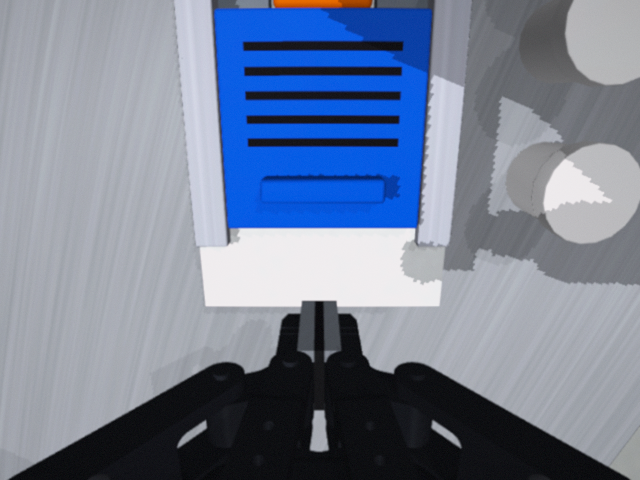

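The wrist view shows the cover's trailing edge at row 228, the unit's end at row 306, and the cover centred at column 322. I'll measure both lines.

Run:
```python
from h import *
np.set_printoptions(precision=1,suppress=True)
c=camrig.get_calibration("wrist")
u=np.array([-.342,.94]); ux=np.array([.94,.342]); o=np.array([572.2,96.4])
def U(p): return np.c_[(p[:,:2]-o)@ux,(p[:,:2]-o)@u]
print("cover trail corners",U(plane(c,[[228,228],[417,228],[322,228]],74)))
print("lead corners",U(plane(c,[[214,9],[432,9]],74)))
print("seat end",U(plane(c,[[205,306],[440,306]],60)))
print("tcp",U(robot.get_state()["tool_pos"][None]),robot.get_state()["tool_pos"])
```

```text
cover trail corners [[ -49.6 -108.4]
 [  49.9 -108.3]
 [  -0.1 -108.3]]
lead corners [[-49.6  -4.3]
 [ 49.9  -4.3]]
seat end [[ -70.2 -161.2]
 [  71.1 -161.1]]
tcp [[  -1.2 -129.3]] [615.3 -25.5 147.6]
```

In the tool's units: 73 mm / 600 = 0.1217, 71 mm / 600 = 0.1183.

shift_gripper:
  segments: {"plan":[[-0.0017,0.0017,0.05,0,0,0],[-0.0017,0.0017,0.0917,0,0,0],[-0.0017,0.0017,0.1117,0,0,0],[-0.0017,0.0017,0.1183,0,0,0],[-0.0017,0.0017,0.1217,0,0,0],[-0.0017,0.0017,0.1217,0,0,0],[-0.0017,0.0017,0.1217,0,0,0]]}

```text
clock: 6.18
tool_pos: [617.9, -26.3, 76.4]
orientation: [1.8, 2.573, 0.001]
wrist_force: [-1.0, -1.1, 0.5]
grip_width: 0.2
finger_force: 0.0
```

In the tool's units: 42 mm / 600 = 0.07, 2.5 mm / 600 = 0.0042.

shift_gripper:
  segments: {"plan":[[0,0,0.0033,0,0,0],[0,0,0.0042,0,0,0],[0.005,0,0.0042,0,0,0],[0.01,0,0.0042,0,0,0],[0.015,0,0.0042,0,0,0],[0.02,0,0.0042,0,0,0],[0.025,0,0.0042,0,0,0],[0.03,0,0.0042,0,0,0],[0.0367,0,0.0042,0,0,0],[0.0433,0,0.0042,0,0,0],[0.05,0,0.0042,0,0,0],[0.0567,0,0.0042,0,0,0],[0.0633,0,0.0042,0,0,0],[0.07,0,0.0042,0,0,0]]}

```text
clock: 7.35
tool_pos: [603.0, 12.9, 72.9]
orientation: [1.802, 2.573, 0.0]
wrist_force: [0.4, -2.0, 1.4]
grip_width: -0.1
finger_force: 1.3
```

In the tool's units: 87 mm / 600 = 0.145, 84 mm / 600 = 0.14.

shift_gripper:
  segments: {"plan":[[0.0067,0,0,0,0,0],[0.015,0,0,0,0,0],[0.0233,0,0,0,0,0],[0.0317,0,0,0,0,0],[0.04,0,0,0,0,0],[0.0483,0,0,0,0,0],[0.0567,0,0,0,0,0],[0.065,0,0,0,0,0],[0.0733,0,0,0,0,0],[0.0817,0,0,0,0,0],[0.09,0,0,0,0,0],[0.0983,0,0,0,0,0],[0.1067,0,0,0,0,0],[0.1133,0,0,0,0,0],[0.12,0,0,0,0,0],[0.125,0,0,0,0,0],[0.13,0,0,0,0,0],[0.135,0,0,0,0,0],[0.14,0,0,0,0,0],[0.145,0,0,0,0,0]]}

```text
clock: 9.02
tool_pos: [573.2, 94.5, 72.8]
orientation: [-1.802, -2.573, 0.0]
wrist_force: [0.2, 0.2, 0.1]
grip_width: 0.2
finger_force: 0.4
```

Run:
```python
from h import *
im=camrig.snapshot("wrist"); im2=camrig.snapshot("scene")[190:310,290:490]
cv2.imwrite("pics/w4.png",np.vstack([im[:,:,::-1][:300],cv2.resize(im2[:,:,::-1],None,fx=2.5,fy=2.5,interpolation=cv2.INTER_CUBIC)[:,:500].copy() if 0 else cv2.resize(im2[:,:,::-1],(640,300),interpolation=cv2.INTER_CUBIC)]))
```

```text
(no output)
```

View pics/w4.png

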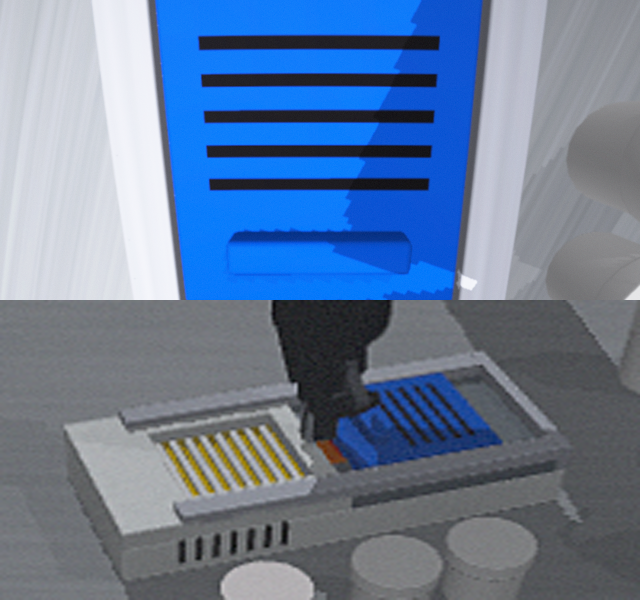

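The filter is exposed and the cover looks to be on the deck. I'll back off, raise the tool and check.

In the tool's units: -120 mm / 600 = -0.2, -100 mm / 600 = -0.1667.

shift_gripper:
  segments: {"plan":[[-0.0083,0,0,0,0,0],[-0.025,0,-0.0083,0,0,0],[-0.0417,0,-0.05,0,0,0],[-0.0667,0,-0.1167,0,0,0],[-0.1,0,-0.1667,0,0,0],[-0.1333,0,-0.2,0,0,0],[-0.1333,0,-0.2,0,0,0],[-0.1333,0,-0.2,0,0,0]]}

```text
clock: 9.78
tool_pos: [601.5, 17.4, 193.9]
orientation: [1.804, 2.569, 0.002]
wrist_force: [1.0, -0.1, -0.6]
grip_width: -0.2
finger_force: 0.0
```

Run:
```python
from h import *
np.set_printoptions(precision=1,suppress=True)
c=camrig.get_calibration("wrist"); im=camrig.snapshot("wrist"); s=camrig.snapshot("scene"); cv2.imwrite("pics/w5.png",im[:,:,::-1])
cv2.imwrite("pics/s5.png",cv2.resize(s[190:310,290:490,::-1],(800,480),interpolation=cv2.INTER_CUBIC))
u=np.array([-.342,.94]); ux=np.array([.94,.342]); o=np.array([572.2,96.4])
r=cv2.boxPoints(cv2.minAreaRect(big(mask(im,"b"),15)))
for z in (68,74):
    p=plane(c,r,z); print(z,np.c_[(p[:,:2]-o)@ux,(p[:,:2]-o)@u].tolist())
```

```text
68 [[-49.723506922872915, 56.36567490304294], [49.09786908665936, 56.14349321260185], [51.45394304459922, 10.077256180562186], [-52.39609880719543, 10.330702712155396]]
74 [[-48.56228072476812, 54.972801894876405], [47.95734618646504, 54.75579526398504], [50.2585424314322, 9.762533774608341], [-51.172622555425484, 10.010077025462905]]
```

View pics/w5.png

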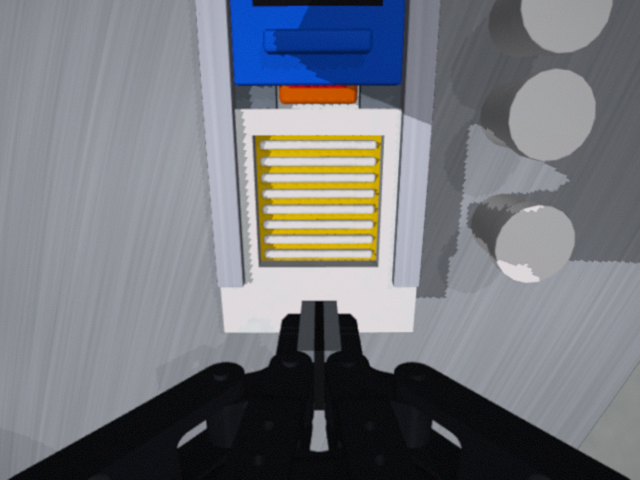

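View pics/s5.png

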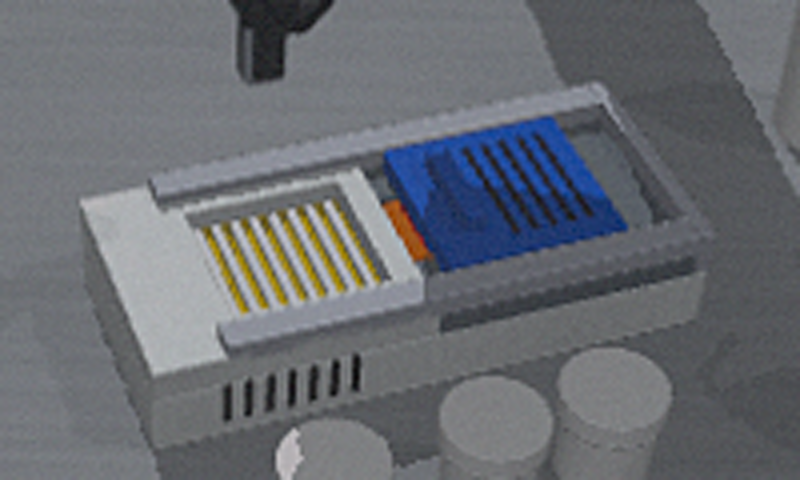

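The trailing edge is at y ≈ 10 mm (origin ≈ 62 mm), the tab is flush, and the jars are undisturbed. As a last check that the cover lies flat, I'll compare its known 100 mm width with its apparent width at the trailing edge and further forward.

Run:
```python
from h import *
c=camrig.get_calibration("wrist"); im=camrig.snapshot("wrist"); k=mask(im,"b")
for r in (6,20,60,70,80):
    x=np.where(k[r])[0]; a,b=x.min()-.5,x.max()+.5
    print(r,a,b,[round(float(np.linalg.norm(np.subtract(*plane(c,[[a,r],[b,r]],z)))),1) for z in(68,74)])
```

```text
6 231.5 408.5 [100.1, 97.8]
20 232.5 407.5 [99.8, 97.4]
60 234.5 405.5 [99.7, 97.4]
70 234.5 404.5 [99.8, 97.4]
80 235.5 404.5 [99.8, 97.4]
```

The width comes out at 100 mm on the 68 mm plane along the whole visible length, so the cover lies flat on the deck. I'm handing in the job.

```bash
python3 -c "
from station import robot, camrig
print(robot.sign_off())"
```

```text
the job is handed in; nothing more can be done
None
```

The job is handed in: I pressed the tab to its stop, then pushed the cover along the rails until it dropped flat onto the parking deck (origin at y ≈ 62 mm). The arm moved clear at about 10 s and, in the last pictures, the jars were where they began. I didn't re-image the bottles, tape roll or scale jar, but the arm stayed clear of them.

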